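Slide the drip tray home under the draining riser

ROBOT

A 6-joint arm with a two-finger parallel gripper is mounted at the origin on the work surface. World frame = base frame: x ahead of the robot, y to its left, z up, the work surface at z = 0. Lengths are in m, angles in rad, forces in N, time in s.
With the tool pointing down it reaches from about 0.25 to 0.725 m from the base axis. Payload 4 kg.
Tool frame: the origin (TCP) lies between the finger pads; the fingertips stand 17 mm ahead of it and the grasp point (between the pads) lies 2 mm behind it; z points along the fingers, x is the direction in which the jaws open and shut, and the axes are right-handed (so a half turn about z gives the same grasp; the last joint's range is limited). The gripper opens to 85 mm and grips with 20 to 120 N. Pads are 22 mm wide; open, the fingers measure 114 mm over their backs; the gripper's body (76 mm by 85 mm) begins 54 mm behind the grasp point. The pads swing forward as they close: fully open they stand 13 mm farther back than shut.
Start: joints at [1.347, 0.241, 0.005, 1.335, 0, 1.571], TCP at [0.111, 0.488, 0.208] pointing down, gripper open.
Joint ranges: [-2.72, 2.72], [-1.05, 1.87], [-1.09, 1.28], [-1.99, 2.15], [-1.42, 1.44], [-3.14, 3.14]. Speed limits (rad/s): [2.79, 2.79, 3.14, 3.14, 3.14, 3.14].

INTERFACE

Orientations are given as a unit quaternion [x, y, z, w].
In Python, from workcell import telemetry, cams, workorder gives the robot as it stands. The module is installed in compiled form; this text tells all that it offers.
- The arm moves only by the tool apply_moves, never from a script. Its argument "moves" is a list that holds one entry, the list of rows, each a list of 4 numbers: the shift along the tool's x, y, z in mm, then the turn about the tool's z in degrees. A call has exactly 10 rows; each row shifts and turns the pose as measured when the row begins, along the tool's axes as they then stand; what a row does not reach is not made up. A row lasts 1/10 s, in which the tool goes at most 50 mm and 8.59 degrees, less where a joint would pass 70% of its speed; a pose out of reach is approached as far as the arm can. A call with a gripper value outside its range is refused whole. "hand" is the gripper's target within -1 to 1 (fully open at 1, half-way at 0, shut at -1), set as the call begins (left out, the last holds). The fingers move at their own pace and stop on an object; the grip force is fixed at half the most. Time passes only in rows, so rows that do not move let the fingers close, or fill a call up. It gives the time, the measured TCP pose, the force and the opening at its end, in the units of the state.
- telemetry.get_obs(): the state, without advancing time (a new reading comes with each control period).
- cams.camera(name): name is "scene" or "top" or "wrist"; returns a dict with "color" (384x512x3 uint8, red, green, blue), "fovy" (degrees; the focal length in pixels is half the picture's height over the tangent of half this angle, whatever the lens; pixels are square), "cx", "cy" (the principal point, pixels), "camera_from_world" (4x4, takes a point from world to camera coordinates). Camera axes: x right, y down, z forward; pixel columns grow to the right and rows downward; lengths in m; the calibration is good to about 2 mm. A picture is of the moment at which its call begins. There is no depth.
- workorder.job_done(): hands the job in, once; it reports no verdict.
The state is a dict: "clock": time; "joint_pos": joint angles; "joint_vel": joint speeds; "tau": joint torques, N m; "eef_pos": TCP position; "tool_rot": TCP orientation; "ft_force": force on the tool from outside, world axes, zero at the start; "ft_torque": the same for the moment, N m; "grip_width": finger opening in m.
Only numpy, scipy, OpenCV 4.12 (cv2) and the standard library are available. Lean on these libraries where they do the work, as an engineer would, in place of code of your own. Each camera call takes 0.05 s, during which the arm holds its last target. There are 200 camera calls.

TASK

Push the slim steel drip tray along the counter with your fingertips, in through the open, flared end of the low copper-sided draining riser, until it is fully home against the stop at the closed end. Keep the tray flat on the counter all the way: do not lift, carry or tip it. Leave the two cups on the riser, the tamper and the milk jug where they are.

Things in the scene. Friction and masses are not known exactly. Their poses are not given: they have to be found in the camera images.
- tray: Loose drip tray: closed flat steel slab, black slatted top, 100 mm wide (x), 150 mm long (y), 18 mm high, edges rounded 3 mm, about 0.45 kg. Origin: centre of its underside, z up. Starts flat on the counter before the riser's open end, its +y end towards it, up to 0.25 rad out of line and 10 cm aside. Takes 2 to 7 N to push; stays where it is left.
- riser: Fixed low bridge, screwed down: slotted steel deck 120 x 120 mm, underside 24 mm and top 28 mm above the counter (6 mm over the tray), copper side walls with inner faces at x = +-54 mm, outer +-60 mm. Origin: centre of the deck's footprint at counter level, z up. The bay runs along y: open at the -y end, shut at +y by a stop whose inner face is at y = 54 mm.
- bay_home (a point): Where the tray's origin is when fully home: counter level, (0, -21 mm) in the riser's frame, same axes (+y points into the bay). The tray's outer end then sticks out 36 mm before the deck's edge, 14 mm beyond the guide tips.
- bay_mouth (a point): Middle of the deck's open edge at counter level, (0, -60 mm) in the riser's frame, same axes. From here two fixed 22 mm high copper guide plates flare outwards, from the side walls to x = +-75 mm at 22 mm before the edge.
- red_cup: Loose red cup, 62 mm across the rim, 55 mm high, standing on the riser's deck towards the closed end. Origin: centre of its underside. Bystander.
- white_cup: Loose white cup, the same size, next to the red one on the deck. Origin: centre of its underside. Bystander.
- tamper: Loose coffee tamper standing upright on the counter on the far side of the work from the robot: steel foot 58 mm across, wooden handle 36 mm across, 90 mm high. Origin: centre of its underside. Bystander.
- jug: Loose steel milk jug, 90 mm across, 95 mm high, with a handle on its +x side reaching 70 mm from its axis, standing on the counter beyond the closed end of the riser. Origin: centre of its underside. Bystander.
Mind the look-alikes: they are no part of the job. Leave any purple look-alike of the riser alone. Leave any red look-alike of the tray alone.

How it is judged:
On the way:
1. the tray's leading end is under the riser's deck, with the tray flat and in line (y of tray in the frame of bay_home above -0.1 m and x of tray in the frame of bay_home between -0.02 and 0.02 m and angle between tray's own z axis and vertical below 0.08 rad), for 0.02 s.
At the end, for the whole second after the job is handed in: The tray lies flat and still in the riser's bay, within 6 mm of the stop, within 8 mm of the bay's middle and 0.08 rad of its line; cups, tamper and jug stand upright within 20 mm of where they were (y of tray in the frame of bay_home between -0.006 and 0.006 m and x of tray in the frame of bay_home between -0.008 and 0.008 m and angle between the y axis of tray and the y axis of riser, either way round below 0.08 rad and angle between tray's own z axis and vertical below 0.03 rad and height (world z) of tray below 0.003 m and linear speed of tray below 0.01 m/s and distance of each of red_cup, white_cup, tamper, jug from where it was at the start of the episode below 0.02 m and angle between each of red_cup, white_cup, tamper, jug's own z axis and vertical below 0.1 rad); the robot touches nothing.
It fails at once if The tray is lifted more than 8 mm off the counter (height (world z) of tray above 0.008 m).
It fails at once if The tray is tipped by more than 0.1 rad (angle between tray's own z axis and vertical above 0.1 rad).
It fails at once if A cup is moved more than 20 mm or tipped (distance of any of red_cup, white_cup from where it was at the start of the episode above 0.02 m or angle between any of red_cup, white_cup's own z axis and vertical above 0.2 rad).
It fails at once if The tamper or the jug is moved more than 20 mm or tipped (distance of any of tamper, jug from where it was at the start of the episode above 0.02 m or angle between any of tamper, jug's own z axis and vertical above 0.2 rad).
It also fails if it takes over 58 s, if anything falls off the work surface, if the arm or the gripper's body presses on something with over 40 N, if the wrist force passes 120 N, or if a joint passes its speed limit or range.

## Working session

There is one attempt and no reset: what is moved stays moved. The work goes in short steps, Python scripts to look and compute and a tool call to move; the robot and the scene stay as the last step left them, time stands still between calls to the robot, and variables do not carry over. Pictures are saved under pics/ and viewed, about 8 in all and at most 12, crops included, and the job is handed in when it is done.

Besides the shell and the picture viewer there is one more tool, called as name([rows], argument=value, ...), one row to a line, values as JSON. apply_moves: Moves the arm, as the interface text tells. Its arguments: {"type":"object","properties":{"moves":{"type":"array"},"hand":{"type":"number"}},"required":["moves"]}

```bash
mkdir -p pics
cat > h.py <<'E'
import numpy as np, cv2
from workcell import telemetry, cams, workorder
def shot(n,f):
    c=cams.camera(n); cv2.imwrite(f,c['color'][:,:,::-1]); np.savez(f[:-4]+'.npz',**c); return c
def load(f): return dict(np.load(f[:-4]+'.npz'))
def ray(c,uv,z):
    uv=np.atleast_2d(np.float64(uv)); T=c['camera_from_world']; f=c['color'].shape[0]/2/np.tan(np.radians(float(c['fovy']))/2)
    d=np.c_[(uv[:,0]-c['cx'])/f,(uv[:,1]-c['cy'])/f,np.ones(len(uv))]@T[:3,:3]
    o=-T[:3,:3].T@T[:3,3]; return (o+d*((z-o[2])/d[:,2])[:,None])
def proj(c,p):
    p=np.atleast_2d(p); T=c['camera_from_world']; f=c['color'].shape[0]/2/np.tan(np.radians(float(c['fovy']))/2)
    q=p@T[:3,:3].T+T[:3,3]; return np.c_[q[:,0]/q[:,2]*f+c['cx'],q[:,1]/q[:,2]*f+c['cy']]
E
python3 - <<'E'
from h import *
a=shot('top','pics/top0.png'); b=shot('scene','pics/scene0.png')
for c in(a,b): print(c['fovy'],-c['camera_from_world'][:3,:3].T@c['camera_from_world'][:3,3])
print(a['camera_from_world'].round(3)); o=telemetry.get_obs(); print(o['eef_pos'],o['tool_rot'],o['grip_width'],o['ft_force'])
E
```

```text
57.198296618988124 [0.44115117 0.05623214 0.8963765 ]
57.94365524572051 [1.30716473 0.37244918 0.63214524]
[[ 0.008 -1.     0.012  0.042]
 [-0.986 -0.01  -0.165  0.583]
 [ 0.165 -0.011 -0.986  0.812]
 [ 0.     0.     0.     1.   ]]
[0.11082181 0.48692842 0.2074813 ] [ 7.81645936e-01  6.23721644e-01 -7.74713215e-04  5.84875588e-04] 0.08562004019085914 [-0.98077705  0.00966055 -0.60357015]
```

View pics/top0.png

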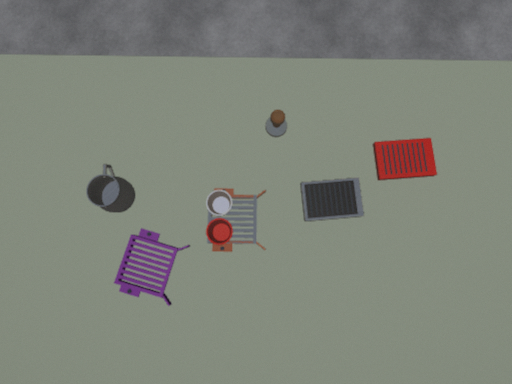

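View pics/scene0.png

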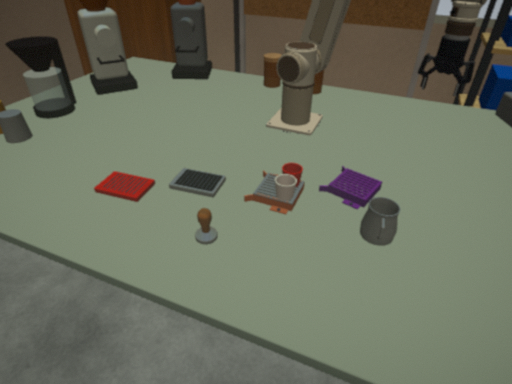

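The top view shows the tray at about (332,200), and the copper riser at (232,218) with its mouth to the right (-y world). The cups are at (220,203) and (220,231), the tamper at (277,122) and the jug at (105,190). The purple riser and the red tray are the decoys. Next I'll measure the tray and the riser.

Run:
```python
from h import *
c=load('pics/top0.png'); im=c['color'].astype(int); hsv=cv2.cvtColor(c['color'],cv2.COLOR_RGB2HSV)
bg=np.median(im[300:370,200:500].reshape(-1,3),0); print('bg',bg)
d=np.abs(im-bg).sum(2)
m=np.zeros(d.shape,np.uint8); m[170:235,290:372]=(d[170:235,290:372]>45)*255
ct=max(cv2.findContours(m,0,2)[0],key=cv2.contourArea); r=cv2.minAreaRect(ct); box=cv2.boxPoints(r); print('tray',r); P=ray(c,box,0.012); print(P.round(4)); print(P.mean(0),[np.linalg.norm(P[i]-P[i-1]) for i in range(4)])
# copper
H,S,V=[hsv[:,:,i].astype(int) for i in range(3)]
cm=(((H<=14)|(H>172))&(S>110)&(V>60)).astype(np.uint8); roi=np.zeros_like(cm); roi[180:258,195:275]=1
big=np.zeros((78*9,80*9,3),np.uint8)
cv2.imwrite('pics/z0.png',cv2.resize(c['color'][175:260,185:290,::-1],None,fx=7,fy=7,interpolation=cv2.INTER_CUBIC))
```

```text
bg [132. 140. 126.]
tray ((331.2804870605469, 198.97561645507812), (40.88917541503906, 61.117191314697266), 85.03025817871094)
[[ 0.6048 -0.0558  0.012 ]
 [ 0.6202 -0.2126  0.012 ]
 [ 0.5156 -0.2174  0.012 ]
 [ 0.501  -0.0636  0.012 ]]
[ 0.5604241  -0.13734803  0.012     ] [np.float64(0.1040962815455309), np.float64(0.15752993210718336), np.float64(0.10468541418735505), np.float64(0.15452835622555713)]
```

View pics/z0.png

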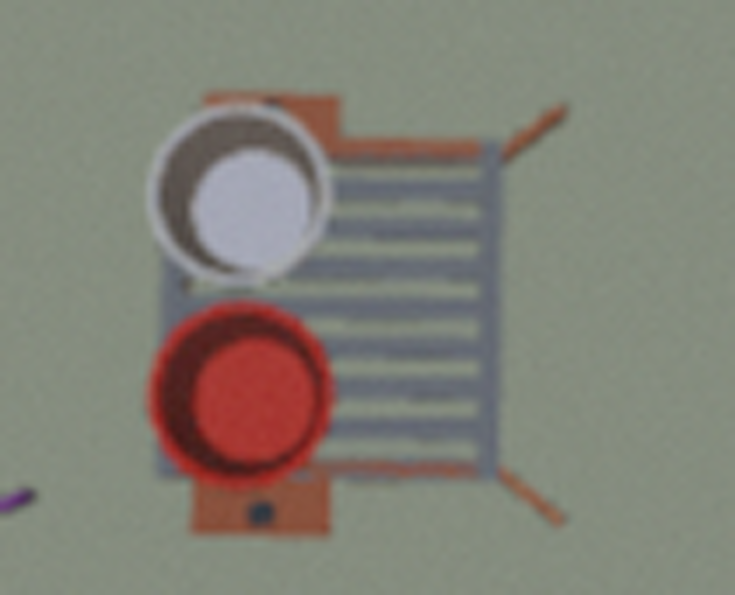

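Run:
```python
from h import *
c=load('pics/top0.png')
px=lambda a:(np.float64(a)+.5)/7-.5+[185,175]
e=ray(c,px([(503,142),(498,478)]),.028); t=ray(c,px([(567,108),(560,522)]),.022); L=ray(c,px([(160,478),(497,478)]),.028)
print(e.round(4),t.round(4),L.round(4))
for p in(e,t):
    d=p[0]-p[1]; print('len',np.linalg.norm(d),'heading of +y',np.degrees(np.arctan2(d[1],d[0]))+90, p.mean(0).round(4))
d=L[0]-L[1]; print(np.linalg.norm(d),np.degrees(np.arctan2(d[1],d[0])))
```

```text
[[0.5664 0.0529 0.028 ]
 [0.4483 0.0536 0.028 ]] [[0.5798 0.03   0.022 ]
 [0.4333 0.0318 0.022 ]] [[0.4473 0.171  0.028 ]
 [0.4483 0.054  0.028 ]]
len 0.11809177742207523 heading of +y 89.66675797973976 [0.5073 0.0533 0.028 ]
len 0.1464843456800477 heading of +y 89.30881141686588 [0.5065 0.0309 0.022 ]
0.11705072062352286 90.44954760193663
```

apply_moves([
  [[0, 0, 0, -6.4], [0, 0, 0, -6.4], [-36, 32, 0, 0], [-36, 32, 0, 0], [-36, 32, 0, 0], [-36, 32, 0, 0], [-36, 32, 0, 0], [-36, 32, 0, 0], [-36, 32, 0, 0], [-36, 32, 0, 0]],
], hand=0)

```text
clock: 1.1
eef_pos: [0.3741, 0.1952, 0.2036]
tool_rot: [0.698, 0.716, -0.004, 0.001]
ft_force: [2.1, 1.3, 0.2]
grip_width: 0.0427
```

apply_moves([
  [[-36, 31, 0, 1.5], [-36, 31, 0, 0], [-36, 31, 0, 0], [-36, 31, 0, 0], [-36, 31, 0, 0], [-36, 31, 0, 0], [-36, 31, 0, 0], [-36, 31, 0, 0], [-30, 31, 0, 0], [0, 0, 0, 0]],
])

```text
clock: 2.1
eef_pos: [0.6615, -0.1446, 0.1952]
tool_rot: [0.711, 0.703, -0.007, -0.003]
ft_force: [0.4, 0.0, -0.6]
grip_width: 0.0427
```

Run:
```python
from h import *
c=shot('wrist','pics/w1.png'); o=telemetry.get_obs(); q=o['tool_rot']; print(o['eef_pos'],np.degrees(2*np.arctan2(q[1],q[0])),o['ft_force'])
```

```text
[ 0.65995165 -0.14272739  0.1959472 ] 89.43569573219985 [-0.92732705  0.63686313 -0.31585785]
```

View pics/w1.png

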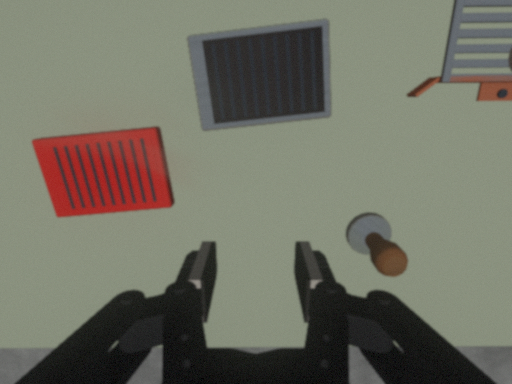

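The wrist view shows the tray's corners at about (188,37), (329,20), (330,116) and (203,129). The riser's near guide tip is at (410,95), and the tamper foot is at (368,233), clear of the fingers. I'll use these points to check the earlier estimate.

Run:
```python
from h import *
c=load('pics/w1.png')
P=ray(c,[(188,37),(329,20),(330,116),(203,129)],.016); print(P.round(4),P.mean(0),[np.linalg.norm(P[i]-P[i-1]).round(4) for i in range(4)])
print('tip',ray(c,(409,95),.022),'deck corner',ray(c,(443,80),.028),'tamper foot',ray(c,(368,233),.01),'red near end',ray(c,[(158,128),(172,206)],.015))
a=load('pics/top0.png'); print('tamper top',ray(a,(276,127),.01))
```

```text
[[ 0.5194 -0.2146  0.016 ]
 [ 0.5055 -0.0673  0.016 ]
 [ 0.6018 -0.0596  0.016 ]
 [ 0.6147 -0.2052  0.016 ]] [ 0.56034023 -0.13666194  0.016     ] [np.float64(0.0957), np.float64(0.148), np.float64(0.0966), np.float64(0.1462)]
tip [[0.58006953 0.02364787 0.022     ]] deck corner [[0.56541207 0.054244   0.028     ]] tamper foot [[0.75201226 0.00211241 0.01      ]] red near end [[ 0.61311109 -0.2574619   0.015     ]
 [ 0.70973152 -0.25093552  0.015     ]]
tamper top [[0.74958052 0.00303493 0.01      ]]
```

apply_moves([
  [[6, -4, 35, 0.6], [0, 0, 35, 0], [0, 0, 35, 0], [0, 0, 30, 0], [0, 0, 20, 0], [0, 0, 8, 0], [0, 0, 6, 0], [0, 0, 4, 0], [0, 0, 0, 0], [0, 0, 0, 0]],
])

```text
clock: 3.15
eef_pos: [0.6503, -0.1291, 0.0234]
tool_rot: [0.712, 0.702, -0.005, -0.003]
ft_force: [-0.5, 0.2, -0.4]
grip_width: 0.0427
```

Run:
```python
from h import *
o=telemetry.get_obs(); q=o['tool_rot']; print(o['eef_pos'],np.degrees(2*np.arctan2(q[1],q[0])),o['ft_force'])
c=shot('wrist','pics/w2.png')
```

```text
[ 0.65032538 -0.12907493  0.02335818] 89.23326123737921 [-0.53248041  0.17881157 -0.3784497 ]
```

View pics/w2.png

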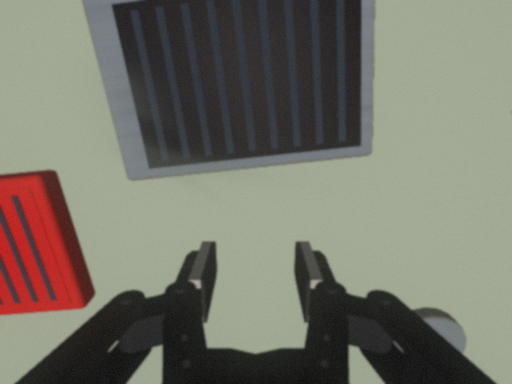

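apply_moves([
  [[-8, 0, 2, -0.8], [0, -10, 0, 0], [0, -8, 0, 0], [0, -6, 0, 0], [0, -6, 0, 0], [0, -6, 0, 0], [0, -6, 0, 0], [0, -6, 0, 0], [0, -6, 0, 0], [0, -6, 0, 0]],
])

```text
clock: 4.2
eef_pos: [0.5897, -0.1404, 0.0249]
tool_rot: [0.706, 0.708, -0.003, 0.001]
ft_force: [0.2, -0.1, 0.6]
grip_width: 0.0428
```

Run:
```python
from h import *
o=telemetry.get_obs(); q=o['tool_rot']; print(o['eef_pos'],np.degrees(2*np.arctan2(q[1],q[0])),o['ft_force'])
c=shot('wrist','pics/w3.png')
```

```text
[ 0.58973315 -0.14044513  0.02485855] 90.11770435531545 [ 0.19225069 -0.13754325  0.57341882]
```

View pics/w3.png

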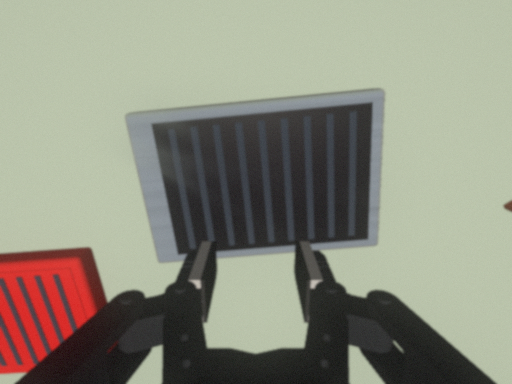

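Run:
```python
from h import *
c=load('pics/w3.png')
P=ray(c,[(127,114),(383,90),(377,243),(161,262)],.016); print(P.round(4),P.mean(0))
e=telemetry.get_obs()['eef_pos']
for dz in(-.017,-.008,-.004): print(proj(c,[e+[s*.011,t*.0214,dz] for t in(-1,1) for s in(-1,1)]).round(0).tolist())
```

```text
[[ 0.5176 -0.2142  0.016 ]
 [ 0.5044 -0.0693  0.016 ]
 [ 0.6001 -0.0596  0.016 ]
 [ 0.6153 -0.2047  0.016 ]] [ 0.55936893 -0.13696007  0.016     ]
[[223.0, 206.0], [224.0, 236.0], [288.0, 206.0], [286.0, 236.0]]
[[222.0, 211.0], [223.0, 242.0], [289.0, 212.0], [288.0, 242.0]]
[[221.0, 214.0], [222.0, 245.0], [290.0, 214.0], [288.0, 245.0]]
```

Run:
```python
from h import *
c=load('pics/w3.png')
T=c['camera_from_world']; o=telemetry.get_obs(); e=o['eef_pos']
from scipy.spatial.transform import Rotation as R
Rt=R.from_quat(o['tool_rot']).as_matrix(); print('cam in tool mm',(Rt.T@(-T[:3,:3].T@T[:3,3]-e)*1000).round(1)); print((Rt.T@T[:3,:3].T).round(3))
for dz in(.017,.008,0,-.01,-.02,-.03): print(dz,proj(c,[e+Rt@[t*.0214,s*.011,dz] for t in(-1,1) for s in(-1,1)]).round(0).tolist())
cv2.imwrite('pics/w3z.png',cv2.resize(c['color'][220:350,150:360,::-1],None,fx=3.6,fy=3.6,interpolation=cv2.INTER_CUBIC))
```

```text
cam in tool mm [  -0.2  -83.2 -164.9]
[[ 1.    -0.     0.001]
 [-0.     0.944  0.329]
 [-0.001 -0.329  0.944]]
0.017 [[223.0, 206.0], [224.0, 236.0], [287.0, 206.0], [286.0, 236.0]]
0.008 [[222.0, 211.0], [223.0, 242.0], [289.0, 211.0], [288.0, 242.0]]
0 [[220.0, 216.0], [222.0, 248.0], [290.0, 216.0], [289.0, 248.0]]
-0.01 [[218.0, 223.0], [220.0, 257.0], [292.0, 223.0], [291.0, 257.0]]
-0.02 [[216.0, 231.0], [218.0, 266.0], [294.0, 231.0], [293.0, 266.0]]
-0.03 [[214.0, 240.0], [216.0, 276.0], [297.0, 240.0], [295.0, 276.0]]
```

View pics/w3z.png

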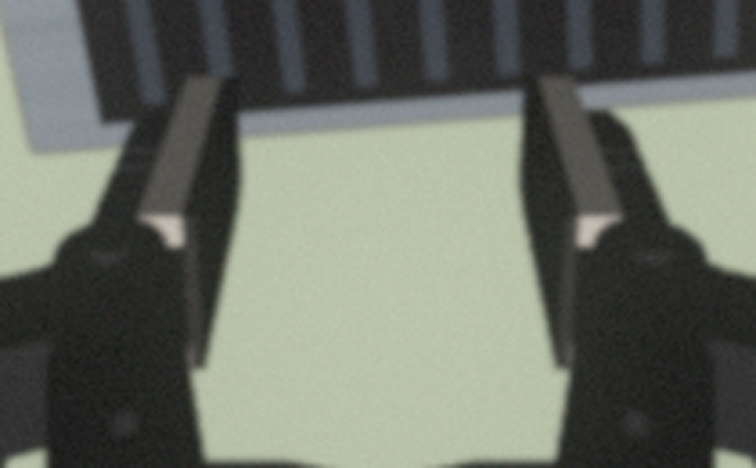

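The tray has not moved, and there was no contact force. With the fingers half open, the tips sit higher than I assumed and passed over the tray. I'll back off and come down lower, watching the force.

apply_moves([
  [[0, 0, -15, 0], [3, 20, 0, 0], [0, 22, 0, 0], [0, 20, 0, 0], [0, 0, 12, 0], [0, 0, 5, 0], [0, 0, 2, 0], [0, 0, 2, 0], [0, 0, 1, 0], [0, 0, 0, 0]],
])

```text
clock: 5.25
eef_pos: [0.6462, -0.1368, 0.015]
tool_rot: [0.707, 0.707, -0.005, -0.002]
ft_force: [0.7, 0.5, -0.0]
grip_width: 0.0432
```

apply_moves([
  [[0, 0, 1, 0], [0, 0, 1, 0], [0, 0, 1, 0], [0, 0, 1, 0], [0, 0, 0, 0], [0, 0, 0, 0], [0, 0, 0, 0], [0, 0, 0, 0], [0, 0, 0, 0], [0, 0, 0, 0]],
])

```text
clock: 6.25
eef_pos: [0.6466, -0.1371, 0.0119]
tool_rot: [0.707, 0.707, -0.004, -0.002]
ft_force: [-0.3, -0.0, -0.1]
grip_width: 0.0426
```

apply_moves([
  [[0, 0, 1.5, 0], [0, 0, 1, 0], [0, 0, 1, 0], [0, 0, 1, 0], [0, 0, 0, 0], [0, 0, 0, 0], [0, 0, 0, 0], [0, 0, 0, 0], [0, 0, 0, 0], [0, 0, 0, 0]],
])

```text
clock: 7.25
eef_pos: [0.6465, -0.1372, 0.007]
tool_rot: [0.707, 0.707, -0.004, -0.002]
ft_force: [-0.6, -0.6, 0.5]
grip_width: 0.0426
```

apply_moves([
  [[0, 0, 1, 0], [0, 0, 1, 0], [0, 0, 1, 0], [0, 0, 1, 0], [0, 0, 1, 0], [0, 0, 0, 0], [0, 0, 0, 0], [0, 0, 0, 0], [0, 0, 0, 0], [0, 0, 0, 0]],
])

```text
clock: 8.25
eef_pos: [0.6464, -0.1372, 0.0015]
tool_rot: [0.707, 0.707, -0.004, -0.002]
ft_force: [0.4, 0.9, 0.7]
grip_width: 0.0426
```

Run:
```python
from h import *
o=telemetry.get_obs(); print(o['eef_pos'],o['ft_force'],o['joint_pos'])
c=shot('scene','pics/s1.png'); p=proj(c,o['eef_pos'])[0].astype(int); print(p)
x,y=p; cv2.imwrite('pics/s1z.png',cv2.resize(c['color'][y-70:y+50,x-80:x+80,::-1],None,fx=5,fy=5,interpolation=cv2.INTER_CUBIC))
```

```text
[ 0.64643287 -0.13716592  0.00149207] [0.36704877 0.88161948 0.66237946] [-0.20626728  0.70584191  0.18810214  1.0606062  -0.0057086  -0.20682708]
[182 198]
```

View pics/s1z.png

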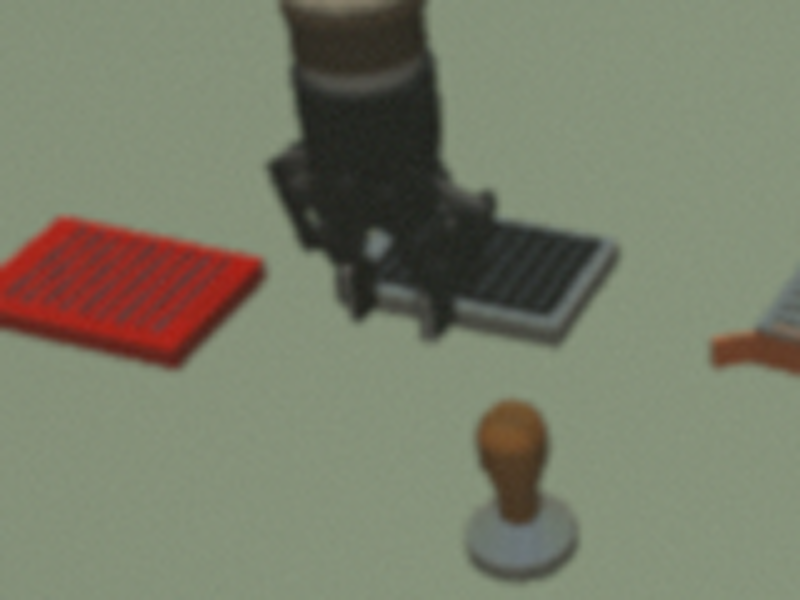

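The tips appear to be at or above the tray's top height, so they sit well behind the nominal tip position. I'll keep descending in small steps until I feel the counter.

apply_moves([
  [[0, 0, 1, 0], [0, 0, 1, 0], [0, 0, 1, 0], [0, 0, 1, 0], [0, 0, 1, 0], [0, 0, 1, 0], [0, 0, 0, 0], [0, 0, 0, 0], [0, 0, 0, 0], [0, 0, 0, 0]],
])

```text
clock: 9.3
eef_pos: [0.6463, -0.1372, -0.0052]
tool_rot: [0.707, 0.707, -0.005, -0.002]
ft_force: [-0.3, -0.1, 0.8]
grip_width: 0.0431
```

apply_moves([
  [[0, 0, 1, 0], [0, 0, 1, 0], [0, 0, 1, 0], [0, 0, 1, 0], [0, 0, 1, 0], [0, 0, 1, 0], [0, 0, 0, 0], [0, 0, 0, 0], [0, 0, 0, 0], [0, 0, 0, 0]],
])

```text
clock: 10.3
eef_pos: [0.6463, -0.1372, -0.0117]
tool_rot: [0.707, 0.707, -0.005, -0.002]
ft_force: [0.1, -0.2, -0.4]
grip_width: 0.0428
```

Run:
```python
from h import *
o=telemetry.get_obs(); print(o['eef_pos'],o['ft_force'],o['tau'].round(2) if hasattr(o['tau'],'round') else o['tau'])
c=shot('scene','pics/s2.png'); x,y=182,198; cv2.imwrite('pics/s2z.png',cv2.resize(c['color'][y-35:y+25,x-45:x+45,::-1],None,fx=8,fy=8,interpolation=cv2.INTER_CUBIC))
```

```text
[ 0.64626659 -0.13724014 -0.01173101] [ 0.0566144  -0.15331158 -0.38474523] [ 0.000e+00 -5.533e+01  2.232e+01  6.000e-02 -2.000e-02 -0.000e+00]
```

View pics/s2z.png

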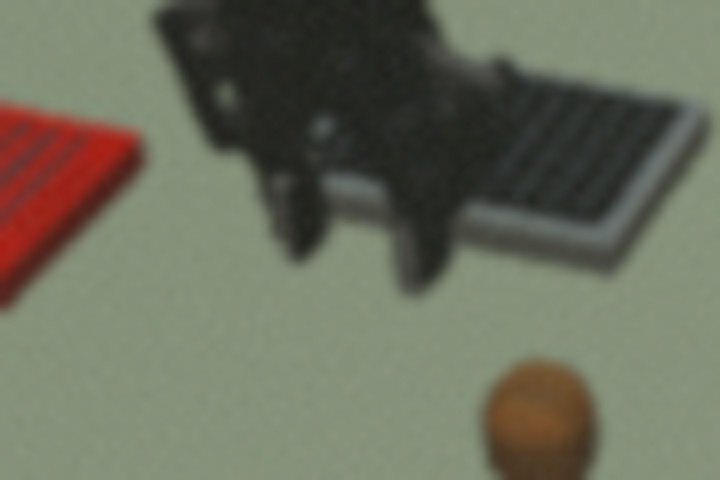

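Run:
```python
from h import *
c=load('pics/s2.png')
for z in(0,.005,.01,.015): print(z,ray(c,[(137+37.,163+32.2),(137+51.4,163+36.4)],z).round(4).tolist())
```

```text
0 [[0.6414, -0.1707, 0.0], [0.6414, -0.1205, 0.0]]
0.005 [[0.6466, -0.1665, 0.005], [0.6467, -0.1166, 0.005]]
0.01 [[0.6519, -0.1622, 0.01], [0.652, -0.1127, 0.01]]
0.015 [[0.6572, -0.1579, 0.015], [0.6572, -0.1088, 0.015]]
```

The scene ray check puts the tips at z≈0.010, about 22 mm behind the reported TCP. So the working TCP height is about -0.014. I'll push the side now.

apply_moves([
  [[0, -8, 2, 0], [0, -8, 0, 0], [0, -6, 0, 0], [0, -6, 0, 0], [0, -6, 0, 0], [0, -6, 0, 0], [0, -6, 0, 0], [0, -6, 0, 0], [0, 0, 0, 0], [0, 0, 0, 0]],
])

```text
clock: 11.35
eef_pos: [0.5913, -0.1376, -0.0125]
tool_rot: [0.707, 0.707, -0.003, 0.0]
ft_force: [2.1, 0.2, -1.1]
grip_width: 0.0427
```

```bash
cat > tr.py <<'E'
from h import *
import sys
def tray(f):
    c=shot('top',f); im=c['color'].astype(int); d=np.abs(im-[132,140,126]).sum(2)
    # grey-blue / dark tray: exclude red, copper
    hsv=cv2.cvtColor(c['color'],cv2.COLOR_RGB2HSV)
    m=((d>45)).astype(np.uint8)*255
    return c,m
E
python3 - <<'E'
from h import *
o=telemetry.get_obs(); print(o['eef_pos'],o['ft_force'])
c=shot('wrist','pics/w4.png'); a=shot('top','pics/t4.png')
im=np.hstack([cv2.resize(c['color'],(420,315)),cv2.resize(a['color'][140:260,200:360],(380,285),interpolation=cv2.INTER_CUBIC)[:285].copy() if 0 else cv2.copyMakeBorder(cv2.resize(a['color'][140:260,200:360],(380,285),interpolation=cv2.INTER_CUBIC),0,30,0,0,0)])
cv2.imwrite('pics/m4.png',im[:,:,::-1])
E
```

```text
[ 0.59127466 -0.13761919 -0.01254287] [ 2.05431573  0.24663795 -1.09634264]
```

View pics/m4.png

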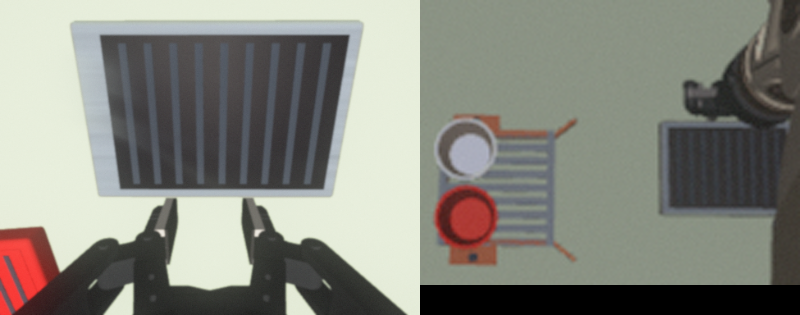

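The tray is now square to the fingers, with its corners at about (88,27), (441,27), (405,238) and (121,238) in the full-size wrist picture. I'll compute how much push remains.

```bash
cat > tm.py <<'E'
from h import *
def tray(c):
    im=c['color'].astype(int); m=((im[:,:,2]>=im[:,:,1]-1)&(im[:,:,2]>=im[:,:,0]-8)).astype(np.uint8)
    m[:, :]=cv2.morphologyEx(m,cv2.MORPH_OPEN,np.ones((3,3)))
    return m
E
python3 - <<'E'
from tm import *
c=load('pics/w4.png')
P=ray(c,[(88,27),(441,27),(405,238),(121,238)],.016); print(P.round(4),P.mean(0).round(4))
# top view: free long edges of tray & riser
a=load('pics/t4.png'); g=cv2.cvtColor(a['color'],cv2.COLOR_RGB2GRAY).astype(int)
u0=200+(np.array([(660,122),(660,214)])-[420,0])*160/380.; u0[:,1]+=140-200+0  # col,row
u=np.array([[200+(660-420)*.421,140+122*.421],[200+(660-420)*.421,140+214*.421]]); Q=ray(a,u,.016); print('top tray +y end corners',Q.round(4))
r=np.array([[200+(555-420)*.421,140+133*.421],[200+(555-420)*.421,140+243*.421]]); print('deck',ray(a,r,.028).round(4))
t=np.array([[200+(577-420)*.421,140+121*.421],[200+(576-420)*.421,140+260*.421]]); print('tips',ray(a,t,.022).round(4))
E
```

```text
[[ 0.4819 -0.2066  0.016 ]
 [ 0.4819 -0.0611  0.016 ]
 [ 0.5786 -0.0599  0.016 ]
 [ 0.579  -0.2073  0.016 ]] [ 0.5304 -0.1337  0.016 ]
top tray +y end corners [[ 0.5781 -0.06    0.016 ]
 [ 0.4806 -0.0589  0.016 ]]
deck [[0.5635 0.0519 0.028 ]
 [0.4496 0.0509 0.028 ]]
tips [[0.5774 0.0287 0.022 ]
 [0.4326 0.0291 0.022 ]]
```

apply_moves([
  [[0, -5, 0, 0], [0, -5, 0, 0], [0, -5, 0, 0], [0, -5, 0, 0], [0, -3.5, 0, 0], [0, 0, 0, 0], [0, 15, 0, 0], [0, 15, -10, 0], [0, 0, -40, 0], [0, 0, -40, 0]],
])

```text
clock: 12.45
eef_pos: [0.5878, -0.1356, 0.0712]
tool_rot: [0.707, 0.707, -0.01, -0.01]
ft_force: [1.5, -0.1, 0.1]
grip_width: 0.043
```

Run:
```python
from tm import *
c=shot('wrist','pics/w5.png'); m=tray(c); n,l,s,ce=cv2.connectedComponentsWithStats(m)
for i in np.argsort(-s[1:,4])[:5]+1: print(s[i],ce[i])
i=1+np.argmax(s[1:,4]*(np.abs(ce[1:,1]-120)<110))
ct=cv2.findContours((l==i).astype(np.uint8),0,2)[0][0]; q=cv2.approxPolyDP(cv2.convexHull(ct),8,True)[:,0]; print(q.tolist()); P=ray(c,q,.016); print(P.round(4),P.mean(0))
print(telemetry.get_obs()['eef_pos'])
```

```text
[  149    22   219   143 21168] [258.81084656  88.27097506]
[118 330  26  25 279] [131.2078853  340.20071685]
[364 335  15  13  90] [372.26666667 340.32222222]
[392 342  12  11  74] [397.32432432 346.78378378]
[100 366   7  10  43] [102.23255814 369.72093023]
[[367, 24], [352, 163], [163, 159], [150, 23]]
[[ 0.4589 -0.0604  0.016 ]
 [ 0.5538 -0.0611  0.016 ]
 [ 0.5506 -0.2062  0.016 ]
 [ 0.4583 -0.2061  0.016 ]] [ 0.50539886 -0.13345961  0.016     ]
[ 0.59203149 -0.13650574  0.07885133]
```

apply_moves([
  [[0, 0, 0, 8.55], [0, 0, 0, 8.55], [0, 0, 0, 8.55], [0, 0, 0, 8.55], [0, 0, 0, 8.55], [0, 0, 0, 8.55], [0, 0, 0, 8.55], [0, 0, 0, 8.55], [0, 0, 0, 8.55], [0, 0, 0, 8.55]],
])

```text
clock: 13.5
eef_pos: [0.5835, -0.1368, 0.0803]
tool_rot: [0.999, 0.033, -0.015, 0.001]
ft_force: [0.4, 0.5, -0.4]
grip_width: 0.0426
```

apply_moves([
  [[-15, 26, 0, 3.8], [-20, 26, 0, 0], [-20, 26, 0, 0], [-19, 25, 0, 0], [0, 0, 30, 0], [0, 0, 25, 0], [0, 0, 15, 0], [0, 0, 8, 0], [0, 0, 0, 0], [0, 0, 0, 0]],
])

```text
clock: 14.5
eef_pos: [0.4968, -0.243, 0.0013]
tool_rot: [1.0, -0.004, -0.021, 0.001]
ft_force: [0.2, 0.4, -0.4]
grip_width: 0.0425
```

Run:
```python
from tm import *
o=telemetry.get_obs(); q=o['tool_rot']; print(o['eef_pos'],np.degrees(2*np.arctan2(q[1],q[0])),q,o['ft_force'])
from scipy.spatial.transform import Rotation as R
print(R.from_quat(q).as_matrix().round(3))
```

```text
[ 0.49677495 -0.24303334  0.00127743] -0.4075072960596173 [ 9.99763935e-01 -3.55534752e-03 -2.14150937e-02  9.09498431e-04] [ 0.20542487  0.44291091 -0.39774351]
[[ 0.999 -0.007 -0.043]
 [-0.007 -1.    -0.002]
 [-0.043  0.002 -0.999]]
```

apply_moves([
  [[5, 0, 4, -0.4], [4, 0, 4, 0], [1, 0, 3, 0], [0, 0, 2, 0], [0, 0, 0, 0], [0, -8, 0, 0], [0, -8, 0, 0], [0, -8, 0, 0], [0, -8, 0, 0], [0, -8, 0, 0]],
])

```text
clock: 15.5
eef_pos: [0.5101, -0.2028, -0.0101]
tool_rot: [1.0, -0.0, -0.019, 0.004]
ft_force: [-0.7, -3.5, -0.3]
grip_width: 0.043
```

```bash
cat > chk.py <<'E'
from tm import *
import sys
o=telemetry.get_obs(); q=o['tool_rot']; print('eef',o['eef_pos'].round(4) if hasattr(o['eef_pos'],'round') else o['eef_pos'],'yaw',np.degrees(2*np.arctan2(q[1],q[0])),o['ft_force'])
c=shot('wrist','pics/'+sys.argv[1]+'.png'); m=tray(c); n,l,s,ce=cv2.connectedComponentsWithStats(m)
i=1+np.argmax(s[1:,4]); print(s[i])
ct=max(cv2.findContours((l==i).astype(np.uint8),0,2)[0],key=cv2.contourArea); p=cv2.approxPolyDP(cv2.convexHull(ct),8,True)[:,0]; print(p.tolist()); print(ray(c,p,.016).round(4))
E
python3 chk.py w6
```

```text
eef [ 0.5101 -0.2028 -0.0101] yaw -0.0046421296394845695 [-0.66447953 -3.53875627 -0.25127448]
[  124     0   237   238 40568]
[[360, 0], [338, 236], [158, 236], [124, 0]]
[[ 0.5533 -0.0834  0.016 ]
 [ 0.5544 -0.1889  0.016 ]
 [ 0.4595 -0.1907  0.016 ]
 [ 0.4575 -0.0825  0.016 ]]
```

apply_moves([
  [[-2, 4, 2, 0], [-1, 0, 2, 0], [0, -6, 0.5, 0], [0, -10, 0.5, 0], [0, -10, 0.5, 0], [0, -10, 0.5, 0], [0, -10, 0.5, 0], [0, -10, 0.5, 0], [0, -10, 0.5, 0], [0, -8, 0.5, 0]],
])

```text
clock: 16.55
eef_pos: [0.5105, -0.1431, -0.0144]
tool_rot: [1.0, -0.005, -0.014, 0.017]
ft_force: [-0.7, -5.7, 2.9]
grip_width: 0.0426
```

```bash
python3 chk.py w7
```

```text
eef [ 0.5105 -0.1431 -0.0144] yaw -0.5494320843920005 [-0.72848309 -5.7380096   2.91601194]
[  127     0   251   242 44353]
[[377, 0], [346, 241], [161, 239], [127, 0]]
[[ 0.5591 -0.0251  0.016 ]
 [ 0.5578 -0.1294  0.016 ]
 [ 0.4632 -0.1288  0.016 ]
 [ 0.4633 -0.0235  0.016 ]]
```

apply_moves([
  [[-1, -6, 0, -0.5], [-1, -8, 0, 0], [-1, -8, 0.2, 0], [-1, -8, 0.2, 0], [-1, -8, 0.2, 0], [-0.5, -8, 0.2, 0], [-0.5, -8, 0.2, 0], [-0.5, -8, 0.2, 0], [0, -8, 0.2, 0], [0, 0, 0, 0]],
])

```text
clock: 17.6
eef_pos: [0.5077, -0.0767, -0.0144]
tool_rot: [1.0, -0.004, -0.01, 0.026]
ft_force: [0.1, -0.3, -0.9]
grip_width: 0.0428
```

```bash
python3 chk.py w8
```

```text
eef [ 0.5077 -0.0767 -0.0144] yaw -0.43189290632459193 [ 0.09541402 -0.34900447 -0.85701118]
[  125     0   256   242 45005]
[[380, 0], [347, 240], [160, 239], [125, 0]]
[[ 0.5563  0.0416  0.016 ]
 [ 0.5553 -0.0619  0.016 ]
 [ 0.4599 -0.0615  0.016 ]
 [ 0.4602  0.0428  0.016 ]]
```

apply_moves([
  [[-0.5, -8, 0, -0.4], [-0.5, -8, 0.2, 0], [-0.5, -8, 0.2, 0], [-0.5, -8, 0.2, 0], [-0.5, -8, 0.2, 0], [-0.5, -8, 0.2, 0], [-0.5, -7, 0.2, 0], [0, -6, 0.2, 0], [0, -5, 0, 0], [0, 0, 0, 0]],
])

```text
clock: 18.65
eef_pos: [0.5075, -0.0254, -0.0143]
tool_rot: [0.999, -0.006, -0.006, 0.043]
ft_force: [-0.5, -0.1, 0.6]
grip_width: 0.0424
```

```bash
python3 chk.py w9
```

```text
eef [ 0.5075 -0.0254 -0.0143] yaw -0.7244758853334011 [-0.47878495 -0.10671776  0.56445156]
[   87     0   322   242 54738]
[[408, 0], [405, 115], [347, 241], [160, 239], [95, 112], [87, 0]]
[[ 0.5653  0.093   0.016 ]
 [ 0.5721  0.052   0.016 ]
 [ 0.5549 -0.0103  0.016 ]
 [ 0.4598 -0.0085  0.016 ]
 [ 0.4414  0.0548  0.016 ]
 [ 0.4479  0.0948  0.016 ]]
```

apply_moves([
  [[0, -5, 0, -0.7], [0, -5, 0.2, 0], [0, -5, 0.2, 0], [0, -5, 0.2, 0], [0, -4, 0.2, 0], [0, -3, 0, 0], [0, -2, 0, 0], [0, 0, 0, 0], [0, 0, 0, 0], [0, 0, 0, 0]],
])

```text
clock: 19.7
eef_pos: [0.5083, -0.0098, -0.0142]
tool_rot: [0.998, -0.004, -0.005, 0.056]
ft_force: [-0.5, -2.6, 3.7]
grip_width: 0.0427
```

```bash
python3 chk.py w10
```

```text
eef [ 0.5083 -0.0098 -0.0142] yaw -0.4687020046810039 [-0.5277272  -2.60233585  3.74291236]
[  101     0   312   243 57377]
[[412, 0], [398, 156], [347, 241], [162, 241], [102, 160], [105, 0]]
[[0.5656 0.1092 0.016 ]
 [0.5722 0.0514 0.016 ]
 [0.5555 0.0066 0.016 ]
 [0.4616 0.0068 0.016 ]
 [0.441  0.0503 0.016 ]
 [0.4562 0.1104 0.016 ]]
```

apply_moves([
  [[0, -5, -0.5, -0.4], [0, -5, 0, 0], [0, -5, 0, 0], [0, -5, 0, 0], [0, -5, 0, 0], [0, -5, 0, 0], [0, 0, 0, 0], [0, 0, 0, 0], [0, 0, 0, 0], [0, 0, 0, 0]],
])

```text
clock: 20.75
eef_pos: [0.5082, 0.0012, -0.0139]
tool_rot: [0.997, -0.005, -0.005, 0.078]
ft_force: [1.6, -3.1, 2.3]
grip_width: 0.0427
```

```bash
python3 chk.py w11
```

```text
eef [ 0.5082  0.0012 -0.0139] yaw -0.6100832863496455 [ 1.5940529  -3.07984488  2.29006056]
[   87     0   325   244 56523]
[[411, 35], [394, 186], [349, 241], [162, 242], [107, 190], [88, 49], [193, 0], [310, 0]]
[[0.5658 0.1103 0.016 ]
 [0.5724 0.0499 0.016 ]
 [0.5563 0.019  0.016 ]
 [0.4616 0.0189 0.016 ]
 [0.4409 0.0488 0.016 ]
 [0.4484 0.1071 0.016 ]
 [0.4888 0.1218 0.016 ]
 [0.5289 0.1213 0.016 ]]
```

apply_moves([
  [[0, 0, 0, -0.5], [0, 0, 0, 0], [0, 0, 0, 0], [0, 0, 0, 0], [0, -4, 0, 0], [0, -5, 0, 0], [0, -6, 0, 0], [0, -6, 0, 0], [0, -6, 0, 0], [0, -6, 0, 0]],
])

```text
clock: 21.8
eef_pos: [0.5082, -0.0006, -0.0127]
tool_rot: [0.993, -0.009, -0.004, 0.116]
ft_force: [0.6, -20.1, 8.2]
grip_width: 0.0429
```

```bash
python3 chk.py w12
python3 - <<'E'
from h import *
c=load('pics/w12.png'); cv2.imwrite('pics/w12v.png',c['color'][:,:,::-1])
E
```

```text
eef [ 0.5082 -0.0006 -0.0127] yaw -1.0408045383583533 [  0.60475907 -20.05252995   8.19838443]
[   86     0   325   245 54773]
[[410, 72], [395, 195], [348, 242], [161, 243], [104, 198], [86, 89], [189, 0], [304, 0]]
[[0.5659 0.0989 0.016 ]
 [0.5728 0.0466 0.016 ]
 [0.5558 0.0187 0.016 ]
 [0.4611 0.0194 0.016 ]
 [0.4401 0.047  0.016 ]
 [0.4477 0.0952 0.016 ]
 [0.4897 0.1219 0.016 ]
 [0.5265 0.1212 0.016 ]]
```

View pics/w12v.png

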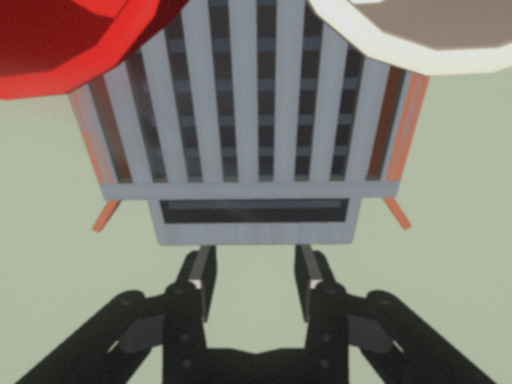

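The tray end stays at y≈0.019 while the wrist force rose to 20 N against the tray's 2 to 7 N sliding load, so it is against the stop. The picture shows it sitting square in the bay, from (161,243) to (348,242), with both cups in place. I'll back off straight along -y.

apply_moves([
  [[0, 3, 0.7, 0], [0, 5, 1.2, 0], [0, 8, 1.9, 0], [0, 15, 3.5, 0], [0, 20, 2, 0], [0, 25, 0, 0], [0, 30, 0, 0], [0, 20, -30, 0], [0, 10, -40, 0], [0, 0, 0, 0]],
])

```text
clock: 22.85
eef_pos: [0.5022, -0.1203, 0.0741]
tool_rot: [0.994, -0.006, -0.01, 0.109]
ft_force: [1.0, -0.0, 0.1]
grip_width: 0.0425
```

Run:
```python
from h import *
o=telemetry.get_obs(); print(o['eef_pos'],o['ft_force'])
a=load('pics/top0.png'); c=shot('top','pics/tf.png'); s0=load('pics/scene0.png'); s=shot('scene','pics/sf.png'); w=shot('wrist','pics/wf.png')
def blob(c,f,r):
    m=f(cv2.cvtColor(c['color'],cv2.COLOR_RGB2HSV).astype(int)); y0,y1,x0,x1=r; k=np.zeros(m.shape,np.uint8); k[y0:y1,x0:x1]=m[y0:y1,x0:x1]
    M=cv2.moments(k,True); return (M['m10']/M['m00'],M['m01']/M['m00'],M['m00']) if M['m00'] else None
red=lambda h:((h[...,0]<4)|(h[...,0]>176))&(h[...,1]>170)
wht=lambda h:(h[...,2]>150)&(h[...,1]<45)
brn=lambda h:(h[...,0]<16)&(h[...,1]>110)
drk=lambda h:(h[...,2]<95)
for n,f,r in(('red',red,(210,250,200,240)),('white',wht,(185,220,200,236)),('tamper',brn,(105,140,262,295)),('jug',drk,(160,220,80,140))): print(n,blob(a,f,r),blob(c,f,r))
im=np.hstack([cv2.resize(c['color'][170:260,190:290],(400,360),interpolation=cv2.INTER_CUBIC),cv2.resize(w['color'],(400,300))[:300] if 0 else cv2.copyMakeBorder(cv2.resize(w['color'],(400,300)),0,60,0,0,0)])
cv2.imwrite('pics/mf.png',im[:,:,::-1])
```

```text
[ 0.50219066 -0.12028559  0.07413335] [ 1.0267274  -0.03751939  0.10372812]
red (220.15503875968992, 232.18346253229973, 387.0) (220.18295739348372, 231.98245614035088, 399.0)
white (219.99319727891157, 204.06802721088437, 294.0) (220.03146853146853, 203.74125874125875, 286.0)
tamper (277.51612903225805, 116.44354838709677, 124.0) (277.51181102362204, 116.44094488188976, 127.0)
jug (111.1489945155393, 192.42230347349178, 1094.0) (111.12248628884826, 192.3619744058501, 1094.0)
```

View pics/mf.png

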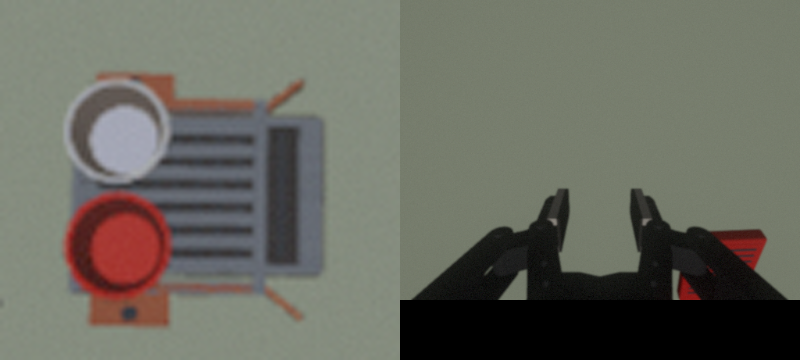

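Run:
```python
from h import *
c=load('pics/tf.png'); px=lambda a:(np.float64(a)+.5)/4-.5+[190,170]
t=ray(c,px([(323,120),(322,272)]),.014); s=ray(c,px([(310,115),(310,276)]),.014); e=ray(c,px([(267,102),(265,292)]),.028); g=ray(c,px([(304,82),(301,318)]),.022)
print('tray end',t.round(4),'sides',s.round(4),s[:,0].mean(),'deck',e.round(4),e[:,0].mean(),'tips',g.round(4),g[:,0].mean())
print('protrusion',e[:,1].mean()-t[:,1].mean(),'beyond tips',g[:,1].mean()-t[:,1].mean())
```

```text
tray end [[0.5565 0.0175 0.014 ]
 [0.4615 0.0179 0.014 ]] sides [[0.5597 0.0258 0.014 ]
 [0.459  0.0254 0.014 ]] 0.5093121976001715 deck [[0.5657 0.0531 0.028 ]
 [0.4488 0.0532 0.028 ]] 0.5072558876723754 tips [[0.5795 0.0299 0.022 ]
 [0.4334 0.0311 0.022 ]] 0.5064054477547372
protrusion 0.035410419292605536 beyond tips 0.012740044506993075
```

Protrusion measures 35.4 mm (36 expected), lateral offset is about 2–3 mm, and the line is true. The bystanders haven't moved and the robot is clear, so I'm handing in.

```bash
python3 -c "
from workcell import workorder; print(workorder.job_done())"
```

```text
the job is handed in; nothing more can be done
None
```

The tray is home in the copper riser, and I handed the job in at about 23 s of the 58 s allowed. I squared it up with a side push using half-open fingers, then pushed it from behind until it met the stop.

**Last checks**
- **Home:** the wrist force rose to 20 N with no further advance. The tray sticks out 35.4 mm from the deck edge (36 mm expected) and 12.7 mm past the guide tips (14 mm expected).
- **Alignment:** it sits about 2–3 mm off the bay's middle, and its end is in line with the deck edge to within a fraction of a degree. It looks flat in the pictures.
- **Bystanders:** in the top view the cups, tamper and jug shifted by less than half a pixel. The robot was clear of everything, with wrist force about 1 N.

**What disagreed**
- **Fingertip height:** half open, the fingertips were about 22 mm behind the reported TCP, not 17 mm ahead of it. My first side push passed harmlessly over the tray, so I found the working height by force and camera instead.
- **Tool tilt:** the tool leaned to about 0.23 rad during the pushes. I allowed for this when backing off.

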